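# Put the peeler away in its snap case

### The job

Put the vegetable peeler into the open grey utensil case, lying flat and lengthwise, then fold the lid down and press its front edge until it snaps past the catch and is fully shut. Leave the bottle opener, the tin and the mug where they are.

Things in the scene. Friction and masses are not known exactly. Their poses are not given: they have to be found in the camera images.
- case: Flat grey plastic utensil case, fixed to the table, 94 (its x) x 220 (its y) x 34 mm without lid, open at the top. Origin: centre of its underside, on the table. Its x axis points from the front (thumb tab side) to the back (hinge side), y along its length, z up. Walls 4 mm; inside 86 x 212 mm, the floor 4 mm above the origin, the rim at 34 mm
- lid_hinge (a point): Middle of the lid's hinge line, on the case: case frame (47, 0, 34) mm. The hinge runs along the case's y axis
- lid (a joint): Lid angle (rad): 0 = shut, flat on the rim; 1.57 = upright; up to 2.4 leaning back. A grey plate, 96 mm from hinge to front edge, 224 mm long, 6 mm thick; the stiff hinge stays where it is left (2 N at the front edge moves it). Lowered, it stops on a sprung catch in mid front wall at about 0.1 rad (edge 10 mm up); 8 to 12 N down on the middle of its front edge snaps it shut
- lid_tab (a point): Point on the lid's outer face at the root of the thumb tab, middle of its front edge, 98 mm from the hinge line; with the lid shut it is 40 mm above the table and the place to press. The tab is 34 mm wide and sticks out 8 mm past it; under it a snap lip hangs 14 mm down in front of the case
- peeler: Vegetable peeler, a plain narrow black handle with a slim metal blade end, 170 (its x) x 25 (y) x 18 (z) mm, lying on the table; origin at the middle of its underside; x along its length, the blade end (14 mm wide, 6 mm thick) from x = 28 mm to 85 mm
- opener: Bottle opener with a blue handle and a wide metal head, 174 (its x) x 41 (y) x 20 mm, lying on the table; origin at the middle of its underside. To be left alone
- tomato_tin: Food tin, 76 mm across, 58 mm tall; origin at the middle of its underside. To be left alone
- tea_mug: Striped mug, 87 mm across, 97 mm tall, 124 mm with its handle (towards its -y); origin on the table, under the middle of these 124 mm. To be left alone
Not all that is in view belongs to the job. Of the things that look like the peeler, take the one that is farthest from the robot's base at the start.

How it is judged:
On the way, in this order (a step that is already met when the one before it is completed fails the run):
1. the peeler lies in the open case, let go (x of peeler in the frame of case between -0.045 and 0.045 m and y of peeler in the frame of case between -0.045 and 0.045 m and height (world z) of peeler below 0.02 m and contact force between peeler and the fingers below 0.1 N and value of joint lid above 0.2 rad), for 0.2 s.
2. the lid has snapped past the catch and is fully shut (value of joint lid below 0.025 rad), for 0.2 s.
At the end, for the whole second after the job is handed in: The lid is shut past the catch (under 0.025 rad, 2.4 mm at its front edge) and the peeler lies at rest inside the case, lengthwise (within 0.5 rad), its middle within 45 mm of the case's middle each way and under 20 mm above the table (value of joint lid below 0.025 rad and x of peeler in the frame of case between -0.045 and 0.045 m and y of peeler in the frame of case between -0.045 and 0.045 m and angle between the x axis of peeler and the y axis of case, either way round below 0.5 rad and height (world z) of peeler below 0.02 m and linear speed of peeler below 0.02 m/s); the robot touches nothing.
It fails at once if the bottle opener is moved by more than 30 mm (distance of opener from where it was at the start of the episode above 0.03 m).
It fails at once if the tin is moved by more than 30 mm (distance of tomato_tin from where it was at the start of the episode above 0.03 m).
It fails at once if the mug is moved by more than 30 mm (distance of tea_mug from where it was at the start of the episode above 0.03 m).
It also fails if it takes over 64 s, if anything falls off the work surface, if the arm or the gripper's body presses on something with over 40 N, if the wrist force passes 120 N, or if a joint passes its speed limit or range.

### The arm

A 6-joint arm with a two-finger parallel gripper is mounted at the origin on a cart in front of the work surface, level with it; the furniture and walls round the work are solid. World frame = base frame: x ahead of the robot, y to its left, z up, the work surface at z = 0. Lengths are in m, angles in rad, forces in N, time in s.
With the tool pointing down it reaches from about 0.375 to 0.9 m from the base axis. Payload 3.1 kg.
Tool frame: the origin (TCP) lies midway between the tips of the shut fingers; the grasp point (between the pads) lies 19 mm behind it; z points along the fingers, y is the line along which they close (so a half turn about z gives the same grasp; the last joint's range is limited). The gripper opens to 87 mm and grips with 3 to 60 N. Pads are 19 mm wide; open, the fingers measure 117 mm over their backs; the gripper's body (75 mm by 190 mm) begins 51 mm behind the grasp point.
Start: joints at [1.04, 0.527, 1.433, -0, 1.181, -0.178], TCP at [0.215, 0.587, 0.223] pointing down, gripper open.
Joint ranges: [-3.08, 3.08], [-0.75, 2.2], [0.22, 2.44], [-1.43, 4.57], [0, 2.65], [-2.85, 2.85]. Speed limits (rad/s): [2.79, 2.79, 3.14, 3.14, 3.14, 3.14].

### API

Orientations are given as a unit quaternion [x, y, z, w].
In Python, from rig import robot gives the robot as it stands.
- The arm moves only by the shell command python3 -m jog 'ROWS' [FORCE]. ROWS is a JSON object of lists of equal length, an entry for each row: "dp": the shift along the tool's x, y, z in mm, a list of three; "delta_rot": the turn, a rotation vector about the tool's x, y, z in rad, a list of three; "gripper": the opening, from -1 (shut) to 1 (fully open). A call has 1 to 12 rows; each row is the pose to reach, as a shift and turn from the pose commanded when the call began, along the tool's axes at that moment; what a row does not reach only later rows make up. A row lasts 1/10 s, in which the tool goes at most 50 mm and 8.59 degrees, less where a joint would pass 70% of its speed; a pose out of reach is approached as far as the arm can. A call with a gripper value outside its range is refused whole. The fingers move at their own pace and stop on an object; FORCE is the grip in N (left out, the last holds). Time passes only in rows, so rows that repeat a pose let the fingers close. It gives the time, the measured TCP pose, the force, the opening and the grip force at its end, in the units of the state.
- robot.get_obs(): the state, without advancing time (a new reading comes with each control period).
- robot.camera(name): name is "scene" or "top"; returns the picture (480x640x3 uint8, red, green, blue); there is no depth.
- robot.camera_model(name): a dict with "fx", "fy", "cx", "cy" (pixels), "k1" (the pictures are not rectified: a ray, as slopes to the right and down, at radius r is drawn at 1 + k1 r^2 times it, then the intrinsics apply), "xyz" and "orientation" of the camera in the world. Camera axes: x right, y down, z forward; pixel columns grow to the right and rows downward; lengths in m; the calibration is good to about 2 mm. A picture is of the moment at which its call begins. camera_model takes no time and is no camera call.
- robot.hand_in(): hands the job in; it is judged then, once.
Trained networks look in the newest picture that a camera, given by its name, has taken for a name from the list of things; names that differ only in an ending like _2 or _b are one class to them, and where a whole thing is asked for, a point or a joint stands for the part that bears it (a point fixed in the world has none). Each returns a list of dicts, best first, with "score" (0 to 1); they miss things now and then, are a little off and sometimes report something else, mostly with a low value. They report only what shows in the picture. A call takes as long as a camera call. They do not tell look-alikes from the thing itself.
- robot.search_frame(name, camera): "rect" ([left, top, right, bottom] in pixels, round what is visible of it).
The state is a dict: "time": time; "q": joint angles; "joint_velocities": joint speeds; "joint_torque": joint torques, N m; "position": TCP position; "tool_rot": TCP orientation; "ft_force": force on the tool from outside, world axes, zero at the start; "moment": the same for the moment, N m; "grip_width": finger opening in m; "grip_force": force on a finger pad.
Only numpy, scipy, OpenCV 4.12 (cv2) and the standard library are available. Lean on these libraries where they do the work, as an engineer would, in place of code of your own. Each camera call takes 0.05 s, during which the arm holds its last target. There are 200 camera calls.

## Working session

There is one attempt and no reset: what is moved stays moved. The work goes in short steps, Python scripts to look and compute and a shell command to move; the robot and the scene stay as the last step left them, time stands still between calls to the robot, and variables do not carry over. Pictures are saved under pics/ and viewed, at most 12 in all, crops included, and the job is handed in when it is done.

```bash
mkdir -p pics; ls; python3 - <<'E'
from rig import robot
import cv2
for n in("scene","top"):
    im=robot.camera(n); cv2.imwrite(f"pics/{n}0.png",im[:,:,::-1]); print(n,robot.camera_model(n))
    for t in("peeler","opener","case","lid","tomato_tin","tea_mug","lid_tab"):
        print(t,[(round(d["score"],2),[round(v) for v in d["rect"]]) for d in robot.search_frame(t,n)])
o=robot.get_obs();print(o)
E
```

```text
pics
scene {'fx': 451.5225646150178, 'fy': 451.5225646150178, 'cx': 313.5764034308357, 'cy': 235.68546057364418, 'k1': -0.017281700031807287, 'xyz': array([ 0.06205166, -0.73115937,  0.60063234]), 'orientation': array([ 0.83428199, -0.27397994,  0.14337733, -0.45645537])}
peeler [(0.91, [263, 295, 313, 358]), (0.7, [341, 322, 401, 381])]
opener [(0.55, [175, 209, 236, 233])]
case [(0.88, [265, 178, 358, 283])]
lid [(0.89, [299, 176, 356, 257])]
tomato_tin [(0.73, [405, 262, 449, 311])]
tea_mug [(0.72, [280, 153, 312, 197])]
lid_tab [(0.73, [302, 180, 359, 260])]
top {'fx': 457.0149579643756, 'fy': 457.0149579643756, 'cx': 326.1313113006284, 'cy': 234.03587398763372, 'k1': -0.11413298987103286, 'xyz': array([ 0.38713744, -0.04471511,  1.08219718]), 'orientation': array([ 0.70624504, -0.7038134 ,  0.05767024, -0.05038636])}
peeler [(0.94, [438, 237, 462, 308]), (0.87, [350, 298, 426, 313])]
opener [(0.73, [192, 253, 210, 323])]
case [(0.79, [259, 187, 364, 268])]
lid [(0.67, [263, 192, 362, 227]), (0.21, [254, 188, 364, 269])]
tomato_tin [(0.61, [410, 178, 447, 216])]
tea_mug [(0.76, [172, 145, 226, 187])]
lid_tab [(0.6, [262, 188, 365, 229])]
{'time': 0.8, 'q': array([ 1.04052104e+00,  5.27461982e-01,  1.43269085e+00, -7.44088551e-07,
        1.18139488e+00, -1.78490054e-01]), 'joint_velocities': array([-6.75796479e-04, -1.47538417e-03,  1.67820237e-03,  6.00870920e-06,
       -9.00792589e-04, -1.55263464e-03]), 'joint_torque': array([-1.54278849e-03, -4.39951050e+01, -1.76980448e+01,  6.31580106e-02,
        5.02185593e-02,  2.28015068e-06]), 'position': array([0.21531831, 0.58672417, 0.2225747 ]), 'tool_rot': array([1.74986911e-01, 9.84570759e-01, 2.09579095e-05, 8.12149201e-06]), 'ft_force': array([-0.47588807,  0.03932813,  0.15540703]), 'moment': array([ 0.02465703, -0.00507734, -0.03837594]), 'grip_force': 0.0, 'grip_width': 0.08713738956968034}
```

View pics/top0.png

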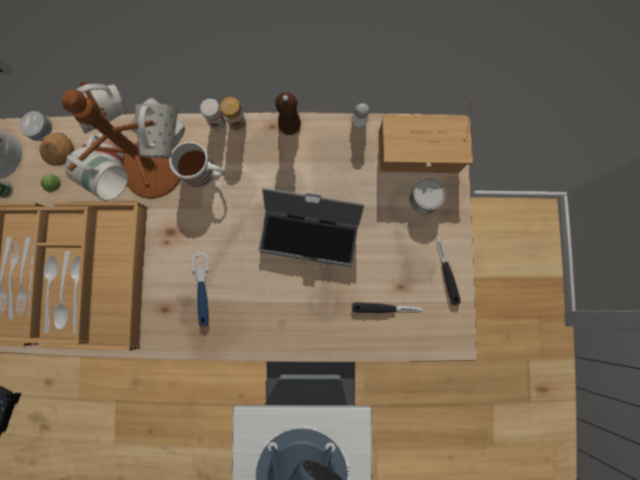

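View pics/scene0.png

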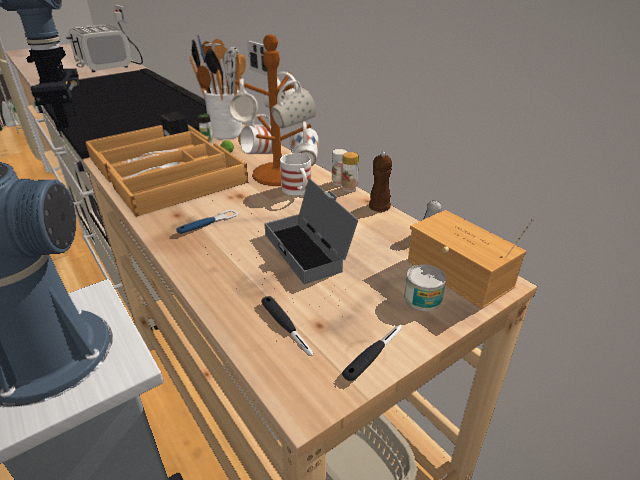

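Top view: case at (310,230) with its lid leaning back, front towards the robot. There are two look-alike peelers, A at (388,308) and B at (450,272), the opener at (202,290), the tin at (428,196) and the mug at (192,165). I'll enlarge and measure.

```bash
cat > h.py <<'E'
import numpy as np, cv2, json
from scipy.spatial.transform import Rotation as R
from scipy.optimize import least_squares
from rig import robot
M={n:robot.camera_model(n) for n in("scene","top")}
def proj(n,P):
    m=M[n]; c=(np.atleast_2d(P)-m["xyz"])@R.from_quat(m["orientation"]).as_matrix()
    s=c[:,:2]/c[:,2:]; s=s*(1+m["k1"]*(s**2).sum(1,keepdims=True))
    return s*[m["fx"],m["fy"]]+[m["cx"],m["cy"]]
def ray(n,uv):
    m=M[n]; d=(np.atleast_2d(uv).astype(float)-[m["cx"],m["cy"]])/[m["fx"],m["fy"]]; s=d.copy()
    for _ in range(20): s=d/(1+m["k1"]*(s**2).sum(1,keepdims=True))
    return np.c_[s,np.ones(len(s))]@R.from_quat(m["orientation"]).as_matrix().T
def plane(n,uv,z):
    r=ray(n,uv); o=M[n]["xyz"]; return o+r*((z-o[2])/r[:,2:])
def tri(a,b): # a: top px, b: scene px
    f=lambda p: np.r_[(proj("top",p)-a).ravel(),(proj("scene",p)-b).ravel()]
    s=least_squares(f,[0.4,0,0]); return s.x,np.abs(s.fun).max()
E
python3 - <<'E'
from h import *
T=cv2.imread("pics/top0.png");S=cv2.imread("pics/scene0.png")
c=lambda I,x,y,w,h,s:cv2.resize(I[y:y+h,x:x+w],None,fx=s,fy=s,interpolation=cv2.INTER_CUBIC)
cv2.imwrite("pics/c1.png",np.hstack([c(T,250,180,125,100,3.2),c(S,255,170,125,125,3.2)[:320]])) if 0 else None
a=c(T,250,180,125,100,4); b=c(S,260,170,100,120,4)
cv2.imwrite("pics/case.png",np.hstack([cv2.copyMakeBorder(a,0,80,0,0,0,),b])[:, :900][:, :]) if 0 else None
a=c(T,250,180,120,95,3.3); b=c(S,260,175,100,112,4)
H=max(a.shape[0],b.shape[0]); a=cv2.copyMakeBorder(a,0,H-a.shape[0],0,0,0); b=cv2.copyMakeBorder(b,0,H-b.shape[0],0,0,0)
cv2.imwrite("pics/case.png",np.hstack([a,b])); print(a.shape,b.shape)
a=c(T,345,230,130,90,3); b=c(S,255,290,150,95,2.6)
H=max(a.shape[0],b.shape[0]); a=cv2.copyMakeBorder(a,0,H-a.shape[0],0,0,0); b=cv2.copyMakeBorder(b,0,H-b.shape[0],0,0,0)
cv2.imwrite("pics/peel.png",np.hstack([a,b])); print(a.shape,b.shape)
for n,I,bx in(("top",T,[(438,237,462,308),(350,298,426,313)]),("scene",S,[(341,322,401,381),(263,295,313,358)])):
    for x0,y0,x1,y1 in bx:
        g=I[y0-3:y1+3,x0-3:x1+3].max(2)<70
        ys,xs=np.nonzero(g); p=np.c_[xs+x0-3,ys+y0-3].astype(float); m=p.mean(0)
        print(n,"handle centroid",m.round(1),plane(n,m,0.009)[0].round(3),len(p))
        w=plane(n,p,0.012)[:,:2]; mm=w.mean(0); u=np.linalg.svd(w-mm,full_matrices=0)[2][0]
        t=(w-mm)@u; print("  dir",u.round(3),"extent",t.min().round(3),t.max().round(3),"yaw",np.degrees(np.arctan2(u[1],u[0])).round(1),"base dist",np.linalg.norm(mm).round(3))
E
```

```text
(448, 396, 3) (448, 400, 3)
(270, 390, 3) (270, 390, 3)
top handle centroid [450.5 284.8] [ 0.432 -0.35   0.009] 364
  dir [-0.969 -0.246] extent -0.054 0.047 yaw -165.7 base dist 0.556
top handle centroid [372.4 308. ] [ 0.379 -0.164  0.009] 367
  dir [-0.037 -0.999] extent -0.047 0.053 yaw -92.1 base dist 0.412
scene handle centroid [362.9 360.6] [ 0.434 -0.351  0.009] 664
  dir [-0.974 -0.224] extent -0.097 0.05 yaw -167.0 base dist 0.558
scene handle centroid [278.6 314.6] [ 0.38  -0.17   0.009] 479
  dir [-0.063 -0.998] extent -0.059 0.102 yaw -93.6 base dist 0.415
```

View pics/case.png

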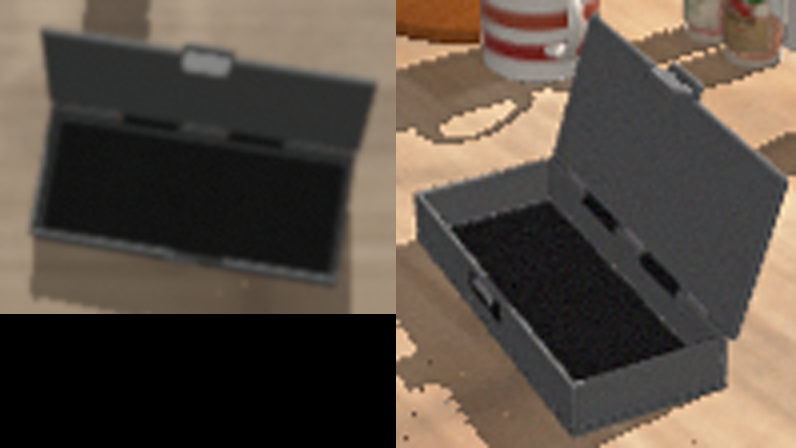

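View pics/peel.png

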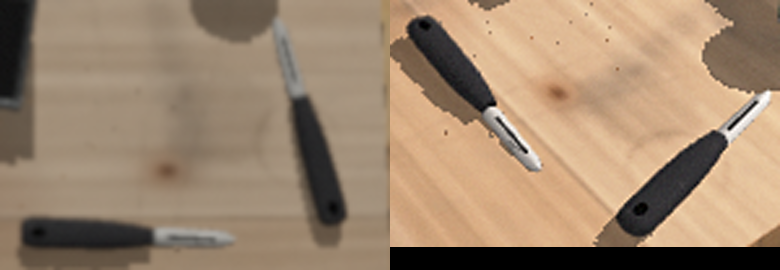

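Candidates: A at top (388,308), about 0.41 m from the base, and B at top (450,272), about 0.56 m. Both look the same in the crop, with a black handle and slim blade. B, at scene (371,350), is the farther one, so it is the target. Next I'll fit the poses from both views.

```bash
python3 - <<'E'
from h import *
for nm,a,b in(("tip",(437.3,236.7),(401.2,326.2)),("tail",(455.7,304),(344.2,377.7)),("FR",(351.2,265.2),(304.8,270.3)),("FL",(260,251.2),(265,224.3)),("lidTR",(363.9,205.2),(357.8,220.5)),("lidTL",(262.7,189.1),(310.3,178.8))):
    p,e=tri(a,b); print(nm,p.round(4),"px err",e.round(2))
def lid(y,s,t): return [.047-s*np.cos(t),y,.034+s*np.sin(t)]
obs=[("top",(-.047,.11,.034),(260,251.2)),("top",(-.047,-.11,.034),(351.2,265.2)),("scene",(-.047,.11,.034),(265,224.3)),("scene",(-.047,-.11,.034),(304.8,270.3)),("scene",(-.047,-.11,0),(304.5,283.5)),("scene",(.047,-.11,0),(342,271.5)),
("top",(.112,.096),(262.7,189.1)),("top",(-.112,.096),(363.9,205.2)),("scene",(-.112,.096),(357.8,220.5)),("scene",(.112,.096),(310.3,178.8)),("scene",(-.112,0.),(345.5,259.5))]
def f(v):
    x,y,yaw,z,t=v; r=[]
    for n,p,uv in obs:
        p=lid(*p,t) if len(p)==2 else p
        P=R.from_euler("z",yaw).apply(p)+[x,y,z]; r+=list(proj(n,P)[0]-uv)
    return r
s=least_squares(f,[.5,0,-.15,0,1.9],loss="soft_l1"); print("case x y yaw z lid",s.x.round(4)); print(np.round(s.fun if 0 else f(s.x),1))
for n,sz in(("tomato_tin",(410,178,447,216)),("tea_mug",(172,145,226,187)),("opener",(192,253,210,323))):
    x0,y0,x1,y1=sz; print(n,plane("top",[((x0+x1)/2,(y0+y1)/2)],.03)[0].round(3))
E
```

```text
tip [ 0.55   -0.3253  0.0006] px err 0.59
tail [ 0.3859 -0.3605  0.0093] px err 0.51
FR [ 0.4784 -0.1142  0.0355] px err 0.89
FL [0.5094 0.0969 0.0326] px err 0.6
lidTR [ 0.5993 -0.1362  0.1222] px err 0.53
lidTL [0.6343 0.082  0.1228] px err 0.92
case x y yaw z lid [ 5.4080e-01 -1.5300e-02 -1.5510e-01 -7.0000e-04  1.8808e+00]
[-1.4 -1.4  1.5 -0.4 -0.7 -1.1 -0.6  1.7  0.1  1.4  1.3  0.6 -0.4 -0.6
  1.1 -0.5 -0.2 -0.6 -1.6 -0.7 -1.3  0.5]
tomato_tin [ 0.64  -0.299  0.03 ]
tea_mug [0.714 0.251 0.03 ]
opener [0.422 0.233 0.03 ]
```

```bash
python3 -m jog '{"dp":[[-389,-376,0],[-389,-376,0],[-389,-376,0],[-389,-376,0],[-389,-376,0],[-389,-376,0],[-389,-376,0],[-389,-376,0],[-389,-376,0],[-389,-376,0],[-389,-376,0],[-389,-376,0]],"delta_rot":[[0,0,1.4],[0,0,1.4],[0,0,1.4],[0,0,1.4],[0,0,1.4],[0,0,1.4],[0,0,1.4],[0,0,1.4],[0,0,1.4],[0,0,1.4],[0,0,1.4],[0,0,1.4]],"gripper":[1,1,1,1,1,1,1,1,1,1,1,1]}'
cat > go.py <<'E'
# world target x y z yaw(deg of tool x, tool pointing down) [pitch about tool y] -> dp, delta_rot
import sys
from h import *
a=[float(v) for v in sys.argv[1:]]
o=robot.get_obs(); r=R.from_quat(o["tool_rot"])
t=R.from_euler("z",a[3],degrees=True)*R.from_euler("x",180,degrees=True)*R.from_euler("y",a[4] if len(a)>4 else 0,degrees=True)
d=r.inv().apply(np.array(a[:3])-o["position"])*1000; w=(r.inv()*t).as_rotvec()
print("at",o["position"].round(4),"tool x",r.apply([1,0,0]).round(3),"z",r.apply([0,0,1]).round(3),"q",o["q"].round(2),"t",o["time"])
print("dp",d.round(1),"rot",w.round(3),"rows",max(np.linalg.norm(d)/50,np.degrees(np.linalg.norm(w))/8.59).round(1))
E
python3 go.py 0.458 -0.345 0.12 13
```

```text
time: 2.0
position: [0.4545, 0.0955, 0.2231]
tool_rot: [0.77, 0.638, 0.001, 0.002]
ft_force: [0.0, -0.1, -0.5]
grip_width: 0.0869
grip_force: 0.0
at [0.4545 0.0955 0.2231] tool x [ 0.186  0.982 -0.001] z [ 0.004 -0.001 -1.   ] q [-0.03  0.31  1.82 -0.    1.    0.15] t 2.0
dp [-432.    85.   103.8] rot [ 0.004 -0.002  1.156] rows 9.0
```

```bash
python3 -m jog '{"dp":[[-432,85,104],[-432,85,104],[-432,85,104],[-432,85,104],[-432,85,104],[-432,85,104],[-432,85,104],[-432,85,104],[-432,85,104],[-432,85,104],[-432,85,104],[-432,85,104]],"delta_rot":[[0.004,-0.002,1.156],[0.004,-0.002,1.156],[0.004,-0.002,1.156],[0.004,-0.002,1.156],[0.004,-0.002,1.156],[0.004,-0.002,1.156],[0.004,-0.002,1.156],[0.004,-0.002,1.156],[0.004,-0.002,1.156],[0.004,-0.002,1.156],[0.004,-0.002,1.156],[0.004,-0.002,1.156]],"gripper":[1,1,1,1,1,1,1,1,1,1,1,1]}'
python3 go.py 0.456 -0.345 0.004 13; python3 - <<'E'
from h import *
a=robot.camera("top")[190:330,370:490,::-1]; b=robot.camera("scene")[220:400,290:440,::-1]
a=cv2.resize(a,None,fx=3.2,fy=3.2,interpolation=2);b=cv2.resize(b,None,fx=2.6,fy=2.6,interpolation=2)
b=cv2.copyMakeBorder(b,0,max(0,a.shape[0]-b.shape[0]),0,0,0);a=cv2.copyMakeBorder(a,0,b.shape[0]-a.shape[0],0,0,0)
cv2.imwrite("pics/above.png",np.hstack([a,b]))
E
```

```text
time: 3.2
position: [0.4566, -0.3385, 0.1185]
tool_rot: [0.993, 0.117, -0.002, -0.002]
ft_force: [-0.1, 0.5, -0.6]
grip_width: 0.0868
grip_force: 0.0
at [ 0.4566 -0.3385  0.1185] tool x [ 0.973  0.233 -0.004] z [-0.005  0.003 -1.   ] q [-0.83  0.6   1.67 -0.    0.89  0.5 ] t 3.2
dp [ -1.6   6.6 114.5] rot [-0.004  0.004  0.008] rows 2.3
```

View pics/above.png

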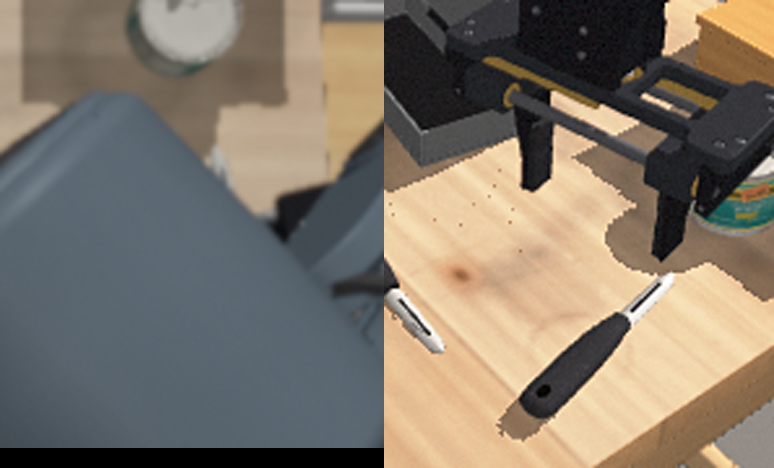

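The fingers line up over B. The gripper body is 190 mm along its closing line, so inside the case it would land on the lid at 1.88 rad. I'll first push the lid back towards 2.4 rad with shut fingers.

```bash
python3 go.py 0.5445 -0.0564 0.09 -8.9
```

```text
at [ 0.4569 -0.3384  0.1189] tool x [ 0.972  0.234 -0.004] z [-0.005  0.002 -1.   ] q [-0.83  0.59  1.67 -0.    0.89  0.5 ] t 3.3
dp [ 151.2 -253.7   29.1] rot [-0.002  0.004  0.391] rows 5.9
```

```bash
python3 -m jog '{"dp":[[150,-254,-10],[150,-254,-10],[150,-254,-10],[150,-254,-10],[150,-254,-10],[150,-254,29],[150,-254,29],[150,-254,29],[150,-254,29],[150,-254,29]],"delta_rot":[[-0.002,0.004,0.391],[-0.002,0.004,0.391],[-0.002,0.004,0.391],[-0.002,0.004,0.391],[-0.002,0.004,0.391],[-0.002,0.004,0.391],[-0.002,0.004,0.391],[-0.002,0.004,0.391],[-0.002,0.004,0.391],[-0.002,0.004,0.391]],"gripper":[-1,-1,-1,-1,-1,-1,-1,-1,-1,-1]}' 10
python3 go.py 0.6235 -0.0687 0.088 -8.9
```

```text
time: 4.3
position: [0.5442, -0.06, 0.0904]
tool_rot: [0.997, -0.079, 0.001, 0.001]
ft_force: [0.9, -1.0, -0.9]
grip_width: 0.0152
grip_force: 0.0
at [ 0.5442 -0.06    0.0904] tool x [ 0.987 -0.158  0.002] z [ 0.002 -0.001 -1.   ] q [-0.31  0.62  1.74 -0.    0.78  1.42] t 4.3
dp [79.7 -4.   2.5] rot [ 0.001 -0.002 -0.003] rows 1.6
```

```bash
python3 -m jog '{"dp":[[10,0,2],[20,0,2],[30,0,2],[38,0,2],[46,0,2],[53,0,2],[60,0,2],[66,0,2],[72,0,2],[76,0,2],[76,0,2],[76,0,2]],"delta_rot":[[0,0,0],[0,0,0],[0,0,0],[0,0,0],[0,0,0],[0,0,0],[0,0,0],[0,0,0],[0,0,0],[0,0,0],[0,0,0],[0,0,0]],"gripper":[-1,-1,-1,-1,-1,-1,-1,-1,-1,-1,-1,-1]}'
python3 go.py 0.63 -0.0687 0.088 -8.9
```

```text
time: 5.5
position: [0.6195, -0.0707, 0.0878]
tool_rot: [0.997, -0.078, 0.001, 0.0]
ft_force: [0.2, -0.2, 0.1]
grip_width: 0.0004
grip_force: 0.0
at [ 0.6195 -0.0707  0.0878] tool x [ 0.988 -0.156  0.002] z [ 0.002 -0.001 -1.   ] q [-0.29  0.7   1.54 -0.    0.9   1.44] t 5.5
dp [10.1 -3.6 -0.2] rot [ 0.001 -0.002 -0.002] rows 0.2
```

```bash
python3 -m jog '{"dp":[[4,0,0],[7,0,0],[10,0,0]],"delta_rot":[[0,0,0],[0,0,0],[0,0,0]],"gripper":[-1,-1,-1]}'
python3 - <<'E'
from h import *
a=robot.camera("scene")[100:300,220:400,::-1]
cv2.imwrite("pics/lid.png",cv2.resize(a,None,fx=3,fy=3,interpolation=2))
E
```

```text
time: 5.8
position: [0.6271, -0.0718, 0.0873]
tool_rot: [0.997, -0.078, -0.002, 0.0]
ft_force: [-6.3, 0.9, 4.2]
grip_width: 0.0006
grip_force: 3.5
```

View pics/lid.png

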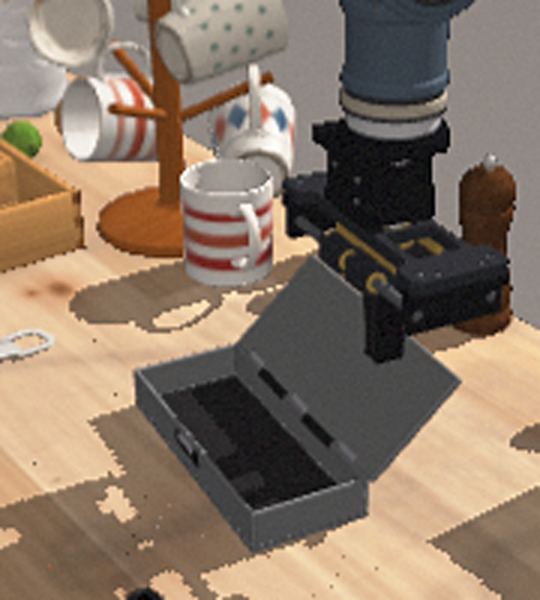

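The lid now leans fully back, its top edge at crop (390,310), i.e. about scene (350,205). Back to the peeler.

```bash
python3 go.py 0.456 -0.345 0.08 13;
```

```text
at [ 0.627  -0.0718  0.0873] tool x [ 0.988 -0.156 -0.005] z [-0.005  0.    -1.   ] q [-0.29  0.71  1.52 -0.    0.92  1.44] t 5.85
dp [-126.2  296.5    8. ] rot [-0.     0.005 -0.384] rows 6.4
```

```bash
python3 -m jog '{"dp":[[-40,0,0],[-126,296,0],[-126,296,0],[-126,296,0],[-126,296,0],[-126,296,8],[-126,296,8],[-126,296,8],[-126,296,8],[-126,296,8],[-126,296,8]],"delta_rot":[[0,0,0],[0,0.005,-0.384],[0,0.005,-0.384],[0,0.005,-0.384],[0,0.005,-0.384],[0,0.005,-0.384],[0,0.005,-0.384],[0,0.005,-0.384],[0,0.005,-0.384],[0,0.005,-0.384],[0,0.005,-0.384]],"gripper":[-1,-1,-1,0.4,0.4,0.4,0.4,0.4,0.4,0.4,0.4]}'
python3 go.py 0.456 -0.345 0.003 13;
```

```text
time: 6.95
position: [0.4585, -0.343, 0.0797]
tool_rot: [0.993, 0.114, 0.002, 0.0]
ft_force: [-0.2, 0.0, 0.9]
grip_width: 0.0558
grip_force: 0.0
at [ 0.4585 -0.343   0.0797] tool x [0.974 0.227 0.005] z [ 0.005  0.    -1.   ] q [-0.84  0.66  1.68  0.01  0.8   0.5 ] t 6.95
dp [-3.3  1.3 76.7] rot [ 0.001 -0.005  0.002] rows 1.5
```

```bash
python3 -m jog '{"dp":[[-3,1,40],[-3,1,60],[-3,1,72],[-3,1,76],[-3,1,76],[-3,1,76],[-3,1,76],[-3,1,76],[-3,1,76],[-3,1,76]],"delta_rot":[[0,-0.005,0],[0,-0.005,0],[0,-0.005,0],[0,-0.005,0],[0,-0.005,0],[0,-0.005,0],[0,-0.005,0],[0,-0.005,0],[0,-0.005,0],[0,-0.005,0]],"gripper":[0.4,0.4,0.4,0.4,0.4,-1,-1,-1,-1,-1]}' 25
python3 go.py 0.456 -0.345 0.09 13;
```

```text
time: 7.95
position: [0.4556, -0.3467, 0.004]
tool_rot: [0.994, 0.113, 0.0, 0.001]
ft_force: [0.8, 0.8, -0.5]
grip_width: 0.0291
grip_force: 0.0
at [ 0.4556 -0.3467  0.004 ] tool x [0.974 0.225 0.   ] z [ 0.    -0.002 -1.   ] q [-0.85  0.78  1.71 -0.    0.65  0.5 ] t 7.95
dp [  0.7  -1.4 -86. ] rot [ 0.002 -0.    -0.   ] rows 1.7
```

```bash
python3 -m jog '{"dp":[[0,0,0],[0,0,0],[0,0,0],[0,0,0],[0,0,-10],[0,0,-40],[0,0,-80],[0,0,-86],[0,0,-86]],"delta_rot":[[0,0,0],[0,0,0],[0,0,0],[0,0,0],[0,0,0],[0,0,0],[0,0,0],[0,0,0],[0,0,0]],"gripper":[-1,-1,-1,-1,-1,-1,-1,-1,-1]}' 25
python3 - <<'E'
from h import *
cv2.imwrite("pics/lift.png",robot.camera("scene")[:,:,::-1][150:450,200:500])
E
python3 go.py 0.535 -0.035 0.09 81.1
```

```text
time: 8.85
position: [0.4564, -0.3471, 0.0914]
tool_rot: [0.994, 0.113, 0.001, 0.002]
ft_force: [-0.3, 0.0, -0.4]
grip_width: 0.0239
grip_force: 25.0
at [ 0.4555 -0.3462  0.09  ] tool x [0.974 0.225 0.   ] z [ 0.001 -0.002 -1.   ] q [-0.84  0.64  1.68 -0.    0.82  0.5 ] t 8.9
dp [ 147.4 -285.4   -0.5] rot [ 2.000e-03  1.000e-03 -1.189e+00] rows 7.9
```

View pics/lift.png

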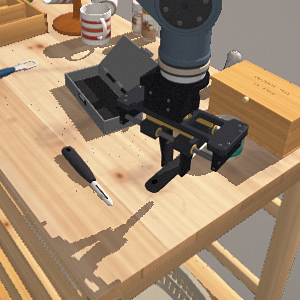

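```bash
python3 -m jog '{"dp":[[147,-285,-10],[147,-285,-10],[147,-285,-10],[147,-285,-10],[147,-285,-10],[147,-285,-10],[147,-285,-10],[147,-285,-10],[147,-285,-10],[147,-285,-10],[147,-285,-10]],"delta_rot":[[0.002,0.001,-1.189],[0.002,0.001,-1.189],[0.002,0.001,-1.189],[0.002,0.001,-1.189],[0.002,0.001,-1.189],[0.002,0.001,-1.189],[0.002,0.001,-1.189],[0.002,0.001,-1.189],[0.002,0.001,-1.189],[0.002,0.001,-1.189],[0.002,0.001,-1.189]],"gripper":[-1,-1,-1,-1,-1,-1,-1,-1,-1,-1,-1]}'
python3 go.py 0.533 -0.0263 0.012 81.1
python3 - <<'E'
from h import *
a=robot.camera("scene")[130:330,220:420,::-1]
a=cv2.resize(a,None,fx=2.9,fy=2.9,interpolation=2)
cv2.imwrite("pics/over.png",a)
E
```

```text
time: 10.0
position: [0.5342, -0.0361, 0.0985]
tool_rot: [0.761, 0.649, -0.001, -0.001]
ft_force: [0.1, -0.4, -0.9]
grip_width: 0.0233
grip_force: 25.0
at [ 0.5342 -0.0361  0.0985] tool x [0.157 0.988 0.   ] z [-0.002  0.001 -1.   ] q [-0.28  0.59  1.76  0.    0.79 -0.12] t 10.0
dp [ 9.4 -2.5 86.5] rot [-0.002 -0.    -0.003] rows 1.7
```

View pics/over.png

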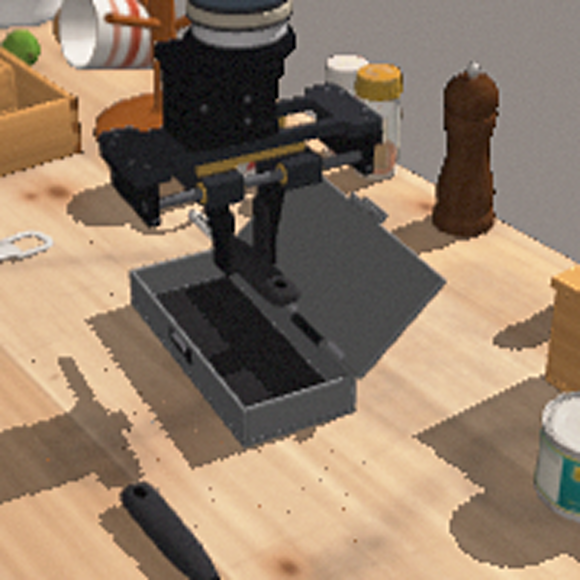

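```bash
python3 -m jog '{"dp":[[9,-2.5,0],[9,-2.5,0],[9,-2.5,20],[9,-2.5,40],[9,-2.5,52],[9,-2.5,62],[9,-2.5,70],[9,-2.5,70],[9,-2.5,70]],"delta_rot":[[0,0,0],[0,0,0],[0,0,0],[0,0,0],[0,0,0],[0,0,0],[0,0,0],[0,0,0],[0,0,0]],"gripper":[-1,-1,-1,-1,-1,-1,-1,-1,-1]}'
python3 go.py 0.533 -0.0263 0.010 81.1
```

```text
time: 10.95
position: [0.5338, -0.0263, 0.0294]
tool_rot: [0.76, 0.65, -0.0, -0.0]
ft_force: [-0.5, 0.7, -1.6]
grip_width: 0.0234
grip_force: 25.0
at [ 0.5338 -0.0263  0.0294] tool x [0.154 0.988 0.   ] z [-0.  0. -1.] q [-0.26  0.71  1.8   0.    0.63 -0.1 ] t 10.95
dp [-0.1 -0.8 19.4] rot [-0. -0.  0.] rows 0.4
```

```bash
python3 -m jog '{"dp":[[0,-1,8],[0,-1,14],[0,-1,19],[0,-1,19],[0,-1,19]],"delta_rot":[[0,0,0],[0,0,0],[0,0,0],[0,0,0],[0,0,0]],"gripper":[-1,-1,-1,-1,-1]}'
```

```text
time: 11.45
position: [0.5325, -0.0261, 0.01]
tool_rot: [0.76, 0.65, -0.0, -0.001]
ft_force: [0.2, -0.5, -0.0]
grip_width: 0.0235
grip_force: 25.0
```

```bash
python3 -m jog '{"dp":[[0,0,2],[0,0,2],[0,0,2],[0,0,2],[0,0,2],[0,0,2],[0,0,2]],"delta_rot":[[0,0,0],[0,0,0],[0,0,0],[0,0,0],[0,0,0],[0,0,0],[0,0,0]],"gripper":[-1,-0.22,-0.22,-0.22,-0.22,-0.22,-0.22]}'
```

```text
time: 12.15
position: [0.5326, -0.0261, 0.0083]
tool_rot: [0.76, 0.65, -0.0, -0.0]
ft_force: [0.3, -0.1, -0.1]
grip_width: 0.0342
grip_force: 0.0
```

```bash
python3 -m jog '{"dp":[[0,0,-20],[0,0,-40],[0,0,-70],[0,0,-110],[0,0,-150],[0,0,-190],[0,0,-190],[0,0,-190]],"delta_rot":[[0,0,0],[0,0,0],[0,0,0],[0,0,0],[0,0,0],[0,0,0],[0,0,0],[0,0,0]],"gripper":[-0.22,-0.22,-0.22,-0.22,-0.22,-0.22,-0.22,-0.22]}'
python3 go.py 0.6927 -0.0795 0.2 -8.9
python3 - <<'E'
from h import *
for n,p in(("mill base",(290,130)),("mill top",(286,100)),("salt",(361,122)),("box near-left",(382,166)),("box far-left",(382,115))): print(n,plane("top",[p],0.0)[0].round(3),plane("top",[p],0.1)[0].round(3))
a=robot.camera("scene")[130:330,220:420,::-1]
cv2.imwrite("pics/in.png",cv2.resize(a,None,fx=2.9,fy=2.9,interpolation=2))
E
```

```text
time: 12.95
position: [0.533, -0.0262, 0.1992]
tool_rot: [0.76, 0.65, 0.001, 0.001]
ft_force: [-0.1, 0.8, -0.1]
grip_width: 0.0345
grip_force: 0.0
at [ 0.533  -0.0262  0.1992] tool x [0.154 0.988 0.   ] z [ 0.002 -0.    -1.   ] q [-0.26  0.44  1.69  0.    1.02 -0.1 ] t 12.95
dp [-28.  166.   -0.5] rot [ 1.000e-03 -1.000e-03  1.571e+00] rows 10.5
mill base [0.817 0.035 0.   ] [0.777 0.028 0.1  ]
mill top [0.898 0.047 0.   ] [0.85  0.039 0.1  ]
salt [ 0.839 -0.143  0.   ] [ 0.797 -0.133  0.1  ]
box near-left [ 0.724 -0.193  0.   ] [ 0.693 -0.179  0.1  ]
box far-left [ 0.859 -0.196  0.   ] [ 0.815 -0.182  0.1  ]
```

View pics/in.png

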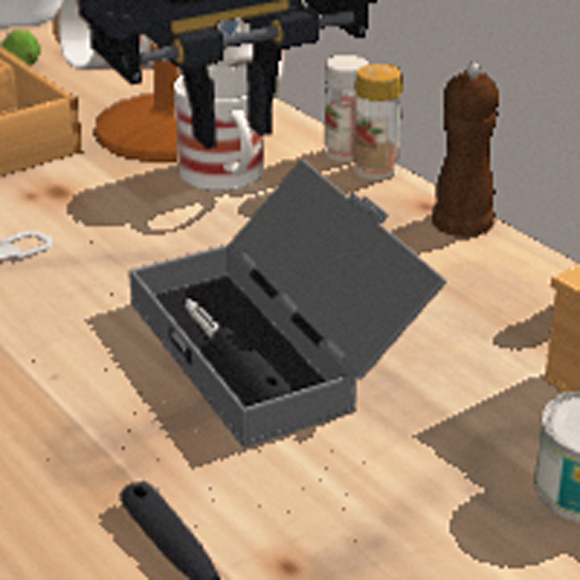

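The peeler lies lengthwise on the case floor at crop (235,345), about scene (301,249). The lid is still fully back. Now to get behind the lid.

```bash
python3 -m jog '{"dp":[[-18,161,0],[-18,161,0],[-18,161,0],[-18,161,0],[-18,161,0],[-18,161,0],[-18,161,0],[-18,161,0],[-18,161,0],[-18,161,0],[-18,161,0],[-18,161,0]],"delta_rot":[[0,0,1.571],[0,0,1.571],[0,0,1.571],[0,0,1.571],[0,0,1.571],[0,0,1.571],[0,0,1.571],[0,0,1.571],[0,0,1.571],[0,0,1.571],[0,0,1.571],[0,0,1.571]],"gripper":[-0.5,-1,-1,-1,-1,-1,-1,-1,-1,-1,-1,-1]}' 10
python3 go.py 0.6893 -0.0688 0.078 -8.9
```

```text
time: 14.2
position: [0.6876, -0.0685, 0.1952]
tool_rot: [0.997, -0.077, -0.003, -0.001]
ft_force: [-0.1, 0.5, 0.1]
grip_width: 0.0008
grip_force: 0.0
at [ 0.6876 -0.0685  0.1952] tool x [ 0.988 -0.154 -0.006] z [-0.006  0.002 -1.   ] q [-0.26  0.65  1.27  0.    1.23  1.47] t 14.2
dp [2.400e+00 1.000e-01 1.172e+02] rot [-0.001  0.006  0.   ] rows 2.3
```

```bash
python3 -m jog '{"dp":[[2,0,40],[2,0,80],[2,0,110],[2,0,117],[2,0,117]],"delta_rot":[[0,0.006,0],[0,0.006,0],[0,0.006,0],[0,0.006,0],[0,0.006,0]],"gripper":[-1,-1,-1,-1,-1]}'
python3 -m jog '{"dp":[[-12,0,0],[-24,0,0],[-34,0,0],[-44,0,0],[-52,0,0],[-60,0,0],[-68,0,0],[-76,0,0],[-84,0,0],[-92,0,0],[-98,0,0],[-98,0,0]],"delta_rot":[[0,0,0],[0,0,0],[0,0,0],[0,0,0],[0,0,0],[0,0,0],[0,0,0],[0,0,0],[0,0,0],[0,0,0],[0,0,0],[0,0,0]],"gripper":[-1,-1,-1,-1,-1,-1,-1,-1,-1,-1,-1,-1]}'
python3 go.py 0.56 -0.05 0.078 -8.9
```

```text
time: 14.7
position: [0.6895, -0.0687, 0.0787]
tool_rot: [0.997, -0.077, 0.0, -0.0]
ft_force: [-0.5, 0.5, 0.9]
grip_width: 0.0006
grip_force: 0.0
time: 15.9
position: [0.5922, -0.0534, 0.08]
tool_rot: [0.997, -0.077, 0.001, -0.0]
ft_force: [0.3, 0.2, 0.5]
grip_width: 0.0007
grip_force: 0.1
at [ 0.5922 -0.0534  0.08  ] tool x [ 0.988 -0.155  0.002] z [ 0.002  0.    -1.   ] q [-0.28  0.68  1.63  0.    0.84  1.45] t 15.9
dp [-32.4   1.7   1.9] rot [-0.001 -0.002  0.   ] rows 0.6
```

```bash
python3 -m jog '{"dp":[[-8,0,0],[-16,0,0],[-24,0,0],[-31,0,0],[-38,0,0],[-44,0,0],[-50,0,4],[-56,0,8],[-62,0,12],[-66,0,16],[-70,0,20],[-70,0,20]],"delta_rot":[[0,0,0],[0,0,0],[0,0,0],[0,0,0],[0,0,0],[0,0,0],[0,0,0],[0,0,0],[0,0,0],[0,0,0],[0,0,0],[0,0,0]],"gripper":[-1,-1,-1,-1,-1,-1,-1,-1,-1,-1,-1,-1]}'
python3 go.py 0.56 -0.05 0.078 -8.9
```

```text
time: 17.1
position: [0.5233, -0.0426, 0.0594]
tool_rot: [0.997, -0.078, 0.001, -0.0]
ft_force: [-0.8, -0.2, 0.6]
grip_width: 0.0007
grip_force: 0.0
at [ 0.5233 -0.0426  0.0594] tool x [ 0.988 -0.155  0.002] z [ 0.002  0.    -1.   ] q [-0.29  0.65  1.81  0.    0.67  1.43] t 17.1
dp [ 37.4   1.6 -18.6] rot [-0.001 -0.002  0.   ] rows 0.8
```

```bash
python3 go.py 0.4924 -0.0077 0.09 -8.9; python3 -m jog '{"dp":[[0,0,-30],[-36,29,-32],[-36,29,-32],[-36,29,-32],[-36,29,-32]],"delta_rot":[[0,0,0],[0,0,0],[0,0,0],[0,0,0],[0,0,0]],"gripper":[-1,-1,-1,-1,-1]}'
python3 go.py 0.4924 -0.0077 0.055 -8.9
python3 - <<'E'
from h import *
a=robot.camera("scene")[130:330,220:420,::-1]
cv2.imwrite("pics/press.png",cv2.resize(a,None,fx=2.9,fy=2.9,interpolation=2))
E
```

```text
at [ 0.5233 -0.0426  0.0594] tool x [ 0.988 -0.155  0.002] z [ 0.002  0.    -1.   ] q [-0.29  0.65  1.81  0.    0.67  1.43] t 17.1
dp [-35.9 -29.8 -30.7] rot [-0.001 -0.002  0.   ] rows 1.1
time: 17.6
position: [0.4856, -0.0662, 0.0919]
tool_rot: [0.997, -0.078, 0.003, 0.0]
ft_force: [-0.7, 0.0, 0.5]
grip_width: 0.0005
grip_force: 0.0
at [ 0.4856 -0.0662  0.0919] tool x [ 0.988 -0.155  0.006] z [ 0.006 -0.001 -1.   ] q [-0.37  0.56  1.89  0.    0.69  1.36] t 17.6
dp [ -2.5 -58.9  37. ] rot [-0.    -0.006 -0.   ] rows 1.4
```

View pics/press.png

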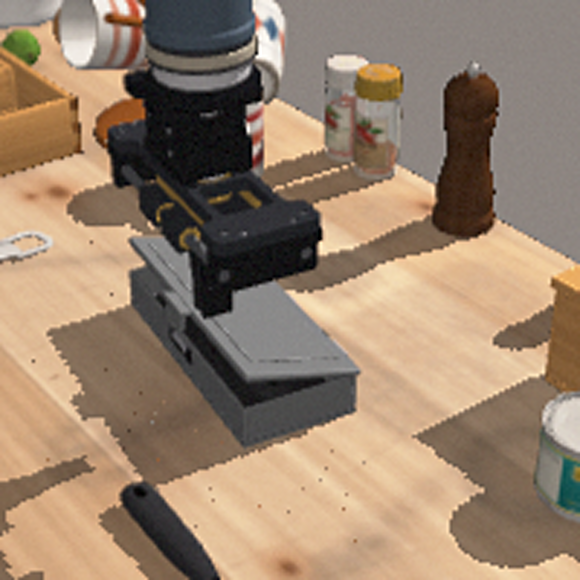

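The lid is ajar at about 0.25 rad, with the tab at crop (172,305), about scene (279,235). I had the y sign of the last shift wrong, so I'll move across to the tab and press.

```bash
python3 -m jog '{"dp":[[-2.5,-50,0],[-2.5,-59,0],[-2.5,-59,15],[-2.5,-59,25],[-2.5,-59,32],[-2.5,-59,37],[-2.5,-59,41],[-2.5,-59,43],[-2.5,-59,43]],"delta_rot":[[0,-0.006,0],[0,-0.006,0],[0,-0.006,0],[0,-0.006,0],[0,-0.006,0],[0,-0.006,0],[0,-0.006,0],[0,-0.006,0],[0,-0.006,0]],"gripper":[-1,-1,-1,-1,-1,-1,-1,-1,-1]}'
python3 go.py 0.4924 -0.0077 0.038 -8.9
```

```text
time: 18.55
position: [0.4915, -0.0078, 0.0501]
tool_rot: [0.997, -0.078, -0.0, -0.0]
ft_force: [-3.1, 0.9, 10.8]
grip_width: 0.0009
grip_force: 5.2
at [ 0.4915 -0.0078  0.0501] tool x [ 0.988 -0.155 -0.001] z [-0.001  0.    -1.   ] q [-0.24  0.65  1.9   0.    0.6   1.48] t 18.55
dp [ 0.9 -0.2 12.1] rot [-0.     0.001 -0.   ] rows 0.2
```

On the catch, with 10.8 N. Press on down gently.

```bash
python3 -m jog '{"dp":[[0,0,3],[0,0,5],[0,0,7],[0,0,9],[0,0,10],[0,0,11],[0,0,11],[0,0,11],[0,0,11]],"delta_rot":[[0,0,0],[0,0,0],[0,0,0],[0,0,0],[0,0,0],[0,0,0],[0,0,0],[0,0,0],[0,0,0]],"gripper":[-1,-1,-1,-1,-1,-1,-1,-1,-1]}'
```

```text
time: 19.45
position: [0.4921, -0.0079, 0.0399]
tool_rot: [0.997, -0.078, 0.001, 0.0]
ft_force: [-4.6, 0.3, 19.9]
grip_width: 0.0004
grip_force: 9.8
```

```bash
python3 -m jog '{"dp":[[0,0,2],[0,0,-10],[0,0,-40],[0,0,-80],[0,0,-120],[0,0,-120],[0,0,-120]],"delta_rot":[[0,0,0],[0,0,0],[0,0,0],[0,0,0],[0,0,0],[0,0,0],[0,0,0]],"gripper":[-1,-1,-1,-1,-1,-1,-1]}'
python3 - <<'E'
from h import *
I=robot.camera("scene")[:,:,::-1]
a=I[170:310,230:390]
cv2.imwrite("pics/shut.png",cv2.resize(a,None,fx=4,fy=4,interpolation=2))
def P(c): return R.from_euler("z",-.155).apply(c)+[.5408,-.0153,0]
for t in(0,.1): 
    q=[[.047-.096*np.cos(t),y,.034+.096*np.sin(t)] for y in(.112,-.112)]; print(t,((proj("scene",P(q))-[230,170])*4).round(0).tolist())
E
```

```text
time: 20.15
position: [0.4926, -0.0078, 0.1587]
tool_rot: [0.997, -0.078, 0.001, 0.0]
ft_force: [0.4, -0.5, 0.3]
grip_width: 0.0005
grip_force: 0.0
0 [[133.0, 211.0], [295.0, 410.0]]
0.1 [[132.0, 197.0], [296.0, 395.0]]
```

View pics/shut.png

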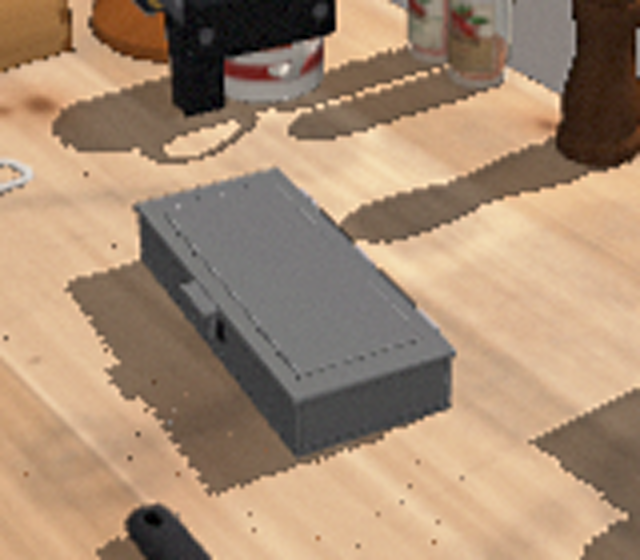

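The lid lies flat, its lower front-edge corner at crop (297,405) against a predicted (295,410) for fully shut. No gap shows, and the robot is clear. Handing in.

```bash
python3 -c "
from rig import robot
print(robot.hand_in())"
```

```text
the job is handed in; nothing more can be done
None
```

The peeler farthest from the base was put lengthwise in the grey case, the lid was pressed shut past its catch, and the job was handed in at about 20 s of the 64 s allowed; the verdict wasn't reported back.

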